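Hold the filter cap at the bleed position

TASK

Bleed the air-line filter: pick up the loose bayonet cap by its grip bar, let its two lugs down through the two notches of the filter housing until the cap sits flush on the rim, then twist it clockwise (seen from above) to half way to the lock, where the noses of the cap point at the tall ribs on the housing, 45 degrees from the notches. Press gently, never turn it on into the lock where it clicks, and leave the things round about where they are. Finish holding the cap there: the program ends with the gripper still gripping it, because a spring turns it back when it is let go.

Things in the scene. Friction and masses are not known exactly. Their poses are not given: they have to be found in the camera images.
- housing: Grey round air-filter housing, fixed upright, 74 mm across on a 96 mm foot, 56 mm high, open on top; origin at the centre of its underside, z up. A 6 mm thick lip round the mouth leaves a 48 mm hole (64 mm bore below it) with two notches about 14 mm wide at its +x and -x sides. Same after a half turn. Brass air ports stick out low at +y and -y, to 57 mm from the axis.
- mouth (a point): Centre of the housing's mouth, level with the top of the rim, 56 mm above the worktop; axes as the housing. Turning the cap anticlockwise from the notches is blocked. From about 55 degrees clockwise spring balls resist the lugs; past them the cap clicks locked near 88 degrees. The thin cap and housing bear up to 40 N between them.
- half_mark (a point): Tall rib (5 mm wide, 30 mm high) on the housing's outside, 45 degrees clockwise (from above) of the notch at +x; the point is on its top end, 56 mm above the worktop, 39 mm from the axis. Its twin is opposite. Other marks: one short pip below each notch; a pair of pips 90 degrees clockwise of each notch (lock).
- cap: Loose black plastic cap, 56 to 112 g, standing on its plug; origin at the centre of the plug's underside, z up. Plug 42 mm wide, 16 mm deep; two lugs at +x and -x, 10 mm wide, reaching 29 mm from the axis, 2 to 8 mm above the origin. Disc 68 mm across, 16 to 22 mm up, with a nose over each lug. Same after a half turn. Seated flush, its origin is 40 mm above the housing's.
- cap_grip (a point): Point in the cap's flat grip bar, on the cap's axis, 46 mm above its origin: a good height to pinch. The bar is 44 mm long along the cap's x (over the lugs), 12 mm thick along y, and stands from 22 to 59 mm above the cap's origin. Axes as the cap. Once twisted, the cap can rise at most 2 mm.
- bleed_valve (a joint): Sprung valve inside the housing, rad: 0 at rest, grows as the cap's lugs push it round clockwise. It follows the twist of the cap (from the notches) about 0.13 rad behind, so it reads about 0.65 at half way; about 0.07 N m there, springing back when the cap is let go.
- star_knob: Bystander: black star-shaped knob with a threaded stud, 42x40x56 mm; origin at its underside. Leave it alone.
- setup_bar: Bystander: small brass-coloured bar, 12x90x13 mm, lying; origin at its underside. Leave it alone.
- router_bit_3: Bystander: router bit with a blue cutter and grey shank, standing, 37x27x52 mm; origin at its underside. Leave it alone.
Things that resemble listed ones, but are neither listed nor needed, are in the scene too. What is shaped like the cap but green is not meant.

How it is judged (in metres and radians):
On the way:
1. the cap is let down through the notches until it sits flush on the rim, not yet twisted (z of cap in the frame of housing below 0.0435 m and horizontal distance between cap and housing below 0.006 m and angle between the x axis of cap and the x axis of housing, either way round below 0.3 rad and angle between cap's own z axis and vertical below 0.12 rad), for 0.1 s.
At the end, for the whole second after the job is handed in: The cap sits in the housing (flush within 3.5 mm, centred within 6 mm, upright within 7 degrees), is twisted 34 to 56 degrees clockwise from the notches with the bleed valve pushed open 0.40 to 0.95 rad, and is still and still gripped by the fingers (z of cap in the frame of housing below 0.0435 m and horizontal distance between cap and housing below 0.006 m and angle between cap's own z axis and vertical below 0.12 rad and angle between the x axis of cap and the x axis of housing, either way round between 0.6 and 0.97 rad and value of joint bleed_valve between 0.4 and 0.95 rad and contact force between the fingers and cap above 2 N and angular speed of cap below 0.3 rad/s); the arm keeps its last pose, push and grip.
It fails at once if the cap is turned on into the lock (valve past 1.2 rad) (value of joint bleed_valve above 1.2 rad).
It fails at once if the cap is pressed or forced against the housing with more than 40 N (contact force between cap and housing above 40 N).
It fails at once if a bystander is moved more than 30 mm (distance of any of star_knob, setup_bar, router_bit_3 from where it was at the start of the episode above 0.03 m).
It also fails if it takes over 48 s, if anything falls off the work surface, if the arm or the gripper's body presses on something with over 40 N, if the wrist force passes 120 N, or if a joint passes its speed limit or range.

ROBOT

A 6-joint arm with a two-finger parallel gripper is mounted at the origin on a cart in front of the work surface, level with it; the furniture and walls round the work are solid. World frame = base frame: x ahead of the robot, y to its left, z up, the work surface at z = 0. Lengths are in mm, angles in rad, forces in N, time in s.
With the tool pointing down it reaches from about 425 to 925 mm from the base axis. Payload 12.5 kg.
Tool frame: the origin (TCP) lies midway between the tips of the shut fingers; the grasp point (between the pads) lies 19 mm behind it; z points along the fingers, y is the line along which they close (so a half turn about z gives the same grasp; the last joint's range is limited). The gripper opens to 85 mm and grips with 20 to 120 N. Pads are 22 mm wide; open, the fingers measure 114 mm over their backs; the gripper's body (76 mm by 85 mm) begins 54 mm behind the grasp point. The pads swing forward as they close: fully open they stand 13 mm farther back than shut.
Start: joints at [-1.238, 0.491, 1.559, -0, 1.092, -0.106], TCP at [265.557, -565.795, 231.327] pointing down, gripper open.
Joint ranges: [-3.1, 3.1], [-0.84, 2.19], [0.05, 2.79], [-1.13, 4.28], [0.06, 2.93], [-2.69, 2.69]. Speed limits (rad/s): [2.22, 2.22, 2.79, 3.14, 3.14, 3.14].

INTERFACE

Orientations are given as a unit quaternion [x, y, z, w].
In Python, from rig import read_state, grab_frame, job_done gives the robot as it stands.
- The arm moves only by the tool step_arm, never from a script. Its argument "targets" is a list of rows, each an object with "translation": the shift along the tool's x, y, z in mm, a list of three; "angular": the turn, a rotation vector about the tool's x, y, z in rad, a list of three; "grip": the opening, from 0 (shut) to 1 (fully open). A call has 1 to 12 rows; each row is the pose to reach, as a shift and turn from the pose commanded when the call began, along the tool's axes at that moment; what a row does not reach only later rows make up. A row lasts 1/10 s, in which the tool goes at most 50 mm and 8.59 degrees, less where a joint would pass 70% of its speed; a pose out of reach is approached as far as the arm can. A call with a gripper value outside its range is refused whole. The fingers move at their own pace and stop on an object; "squeeze" is the grip in N (left out, the last holds). Time passes only in rows, so rows that repeat a pose let the fingers close. It gives the time, the measured TCP pose, the force, the opening and the grip force at its end, in the units of the state.
- read_state(): the state, without advancing time (a new reading comes with each control period).
- grab_frame(name): name is "scene" or "side" or "wrist"; returns a dict with "pixels" (400x640x3 uint8, blue, green, red), "vfov" (degrees; the focal length in pixels is half the picture's height over the tangent of half this angle, whatever the lens; pixels are square), "cx", "cy" (the principal point, pixels), "view" (4x4, takes a point from world to camera coordinates). Camera axes: x right, y up, looking along -z (the intrinsics and any distortion apply to the point x, -y, -z); pixel columns grow to the right and rows downward; lengths in mm; the calibration is good to about 2 mm. A picture is of the moment at which its call begins. There is no depth.
- job_done(): hands the job in; it is judged then, once.
The state is a dict: "time": time; "joint_pos": joint angles; "dq": joint speeds; "tau": joint torques, N m; "position": TCP position; "ee_rot": TCP orientation; "force": force on the tool from outside, world axes, zero at the start; "wrist_torque": the same for the moment, N m; "grip_width": opening from 0.0 (shut) to 1.0 (fully open); "gripper_force": force on a finger pad.
Only numpy, scipy, OpenCV 4.12 (cv2) and the standard library are available. Lean on these libraries where they do the work, as an engineer would, in place of code of your own. Each camera call takes 0.05 s, during which the arm holds its last target. There are 200 camera calls.

## Working session

There is one attempt and no reset: what is moved stays moved. The work goes in short steps, Python scripts to look and compute and a tool call to move; the robot and the scene stay as the last step left them, time stands still between calls to the robot, and variables do not carry over. Pictures are saved under pics/ and viewed, at most 10 in all, crops included, and the job is handed in when it is done.

Besides the shell and the picture viewer there is one more tool, called after "Emit:" as a command line: name --argument value ..., lists and objects as JSON in quotes. step_arm: Moves the arm, as the interface text tells. Its arguments: {"type":"object","properties":{"targets":{"type":"array"},"squeeze":{"type":"number"}},"required":["targets"]}

```bash
mkdir -p pics; ls; cat > h.py <<'E'
import numpy as np, cv2, pickle
from rig import read_state, grab_frame, job_done
def snap(n,f):
    d=grab_frame(n); cv2.imwrite(f'pics/{f}.png',d['pixels']); pickle.dump(d,open(f'pics/{f}.pkl','wb')); return d
def load(f): return pickle.load(open(f'pics/{f}.pkl','rb'))
def foc(d): return d['pixels'].shape[0]/2/np.tan(np.radians(d['vfov'])/2)
def ray(d,uv):
    V=np.array(d['view']);R=V[:3,:3];f=foc(d)
    c=-R.T@V[:3,3]; r=R.T@np.array([(uv[0]-d['cx'])/f,-(uv[1]-d['cy'])/f,-1]); return c,r/np.linalg.norm(r)
def atz(d,uv,z):
    c,r=ray(d,uv); return c+r*(z-c[2])/r[2]
def proj(d,p):
    V=np.array(d['view']);q=V[:3,:3]@np.array(p)+V[:3,3];f=foc(d); return np.array([d['cx']+f*q[0]/-q[2],d['cy']-f*q[1]/-q[2]])
def tri(obs):
    A=0;b=0
    for d,uv in obs:
        c,r=ray(d,uv);P=np.eye(3)-np.outer(r,r);A=A+P;b=b+P@c
    return np.linalg.solve(A,b)
E
python3 - <<'E'
from h import *
for n in('scene','side','wrist'):
    d=snap(n,n+'0'); print(n,{k:v for k,v in d.items() if k not in('pixels',)})
print(read_state())
a=[cv2.imread(f'pics/{n}0.png') for n in('scene','side')]
E
```

```text
pics
scene {'vfov': 43.996563007551394, 'cx': 321.6046686593822, 'cy': 198.59765013313267, 'view': array([[ 6.98613588e-01, -7.15497716e-01, -1.43991610e-03,
        -4.45564100e+02],
       [ 3.68938885e-01,  3.58507012e-01,  8.57529487e-01,
        -2.35157770e+02],
       [-6.13044169e-01, -5.99612993e-01,  5.14432800e-01,
        -6.71550030e+02],
       [ 0.00000000e+00,  0.00000000e+00,  0.00000000e+00,
         1.00000000e+00]])}
side {'vfov': 52.62985691417308, 'cx': 319.84836303186484, 'cy': 202.7955920915499, 'view': array([[-9.21260927e-01, -3.88700977e-01,  1.37787860e-02,
         5.07249468e+02],
       [ 2.16622109e-01, -4.83349122e-01,  8.48203093e-01,
        -2.25563929e+02],
       [-3.23037407e-01,  7.84401158e-01,  5.29491886e-01,
        -7.81697683e+02],
       [ 0.00000000e+00,  0.00000000e+00,  0.00000000e+00,
         1.00000000e+00]])}
wrist {'vfov': 61.943896654787764, 'cx': 319.65757804466546, 'cy': 197.64246755246006, 'view': array([[ 4.25247374e-01, -9.05075606e-01, -1.67872544e-03,
        -6.24379869e+02],
       [ 8.64408308e-01,  4.06688301e-01, -2.
[... 212 characters left out ...]
{'time': 0.15, 'joint_pos': array([-1.23761989e+00,  4.91431002e-01,  1.55933161e+00, -2.15390556e-05,
        1.09170794e+00, -1.05575056e-01]), 'dq': array([-0.0005343 , -0.00201412, -0.00127056,  0.00138506, -0.00081412,
        0.00145701]), 'tau': array([ 1.09520457e-03, -6.18709588e+01, -2.61690813e+01, -8.68374650e-05,
        3.19100778e-03, -3.99753350e-07]), 'position': array([ 265.47839204, -565.62045981,  230.84819926]), 'ee_rot': array([ 9.76032314e-01,  2.17625202e-01, -5.93379941e-05, -4.35024579e-04]), 'force': array([-0.05220222,  0.54487188,  0.81493512]), 'wrist_torque': array([-0.03305393,  0.03214099, -0.0222325 ]), 'gripper_force': 0.0, 'grip_width': 0.9953116367635869}
```

View pics/scene0.png

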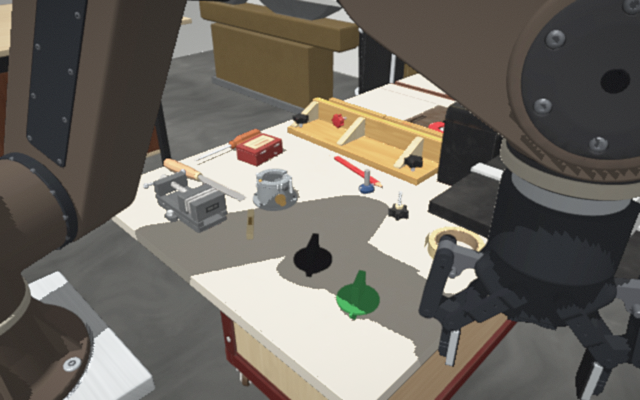

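View pics/side0.png

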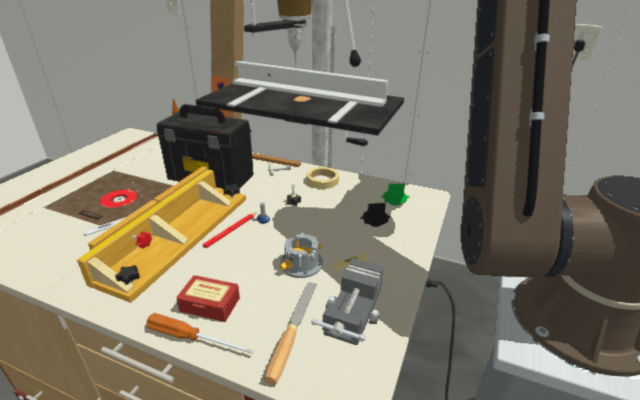

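The scene view shows the black cap at (313,258), bar top about (314,236), the housing at (275,190), the green decoy at (358,298), the bar at (250,228) and the vise at (195,205). In the side view the cap is at (377,213), the housing at (302,253), the vise at (355,300), and a drill-press table stands behind.

```bash
python3 - <<'E'
from h import *
s,w=load('scene0'),load('side0')
np.set_printoptions(precision=1,suppress=True)
print('cap bar top',tri([(s,(314,236)),(w,(377,206))]), atz(s,(314,236),59))
print('house top',tri([(s,(275,177)),(w,(302,243))]),atz(s,(275,177),56),atz(w,(302,243),56))
print('presstable',tri([(s,(440,205)),(w,(398,98))]))
print('vise top', atz(s,(185,182),60),atz(w,(360,275),60))
print('star',tri([(s,(399,208)),(w,(293,199))]),'bit',tri([(s,(366,190)),(w,(264,219))]),'bar',atz(s,(250,228),5))
a=cv2.resize(s['pixels'][150:330,150:410],None,fx=3,fy=3,interpolation=cv2.INTER_CUBIC)[:, :780]
b=cv2.resize(w['pixels'][180:340,260:420],None,fx=3.6,fy=3.6,interpolation=cv2.INTER_CUBIC)
cv2.imwrite('pics/c1.png',a);cv2.imwrite('pics/c2.png',b)
E
```

```text
cap bar top [ 462.2 -148.2   59. ] [ 469.8 -146.    59. ]
house top [566.2  65.7  55.4] [565.8  64.9  56. ] [565.6  66.6  56. ]
presstable [ 472.3 -381.3  242.8]
vise top [420.1 173.9  60. ] [416.4 117.8  60. ]
star [ 699.2 -156.    13.8] bit [728.6 -47.8   2.8] bar [455.9  16.1   5. ]
```

View pics/c1.png

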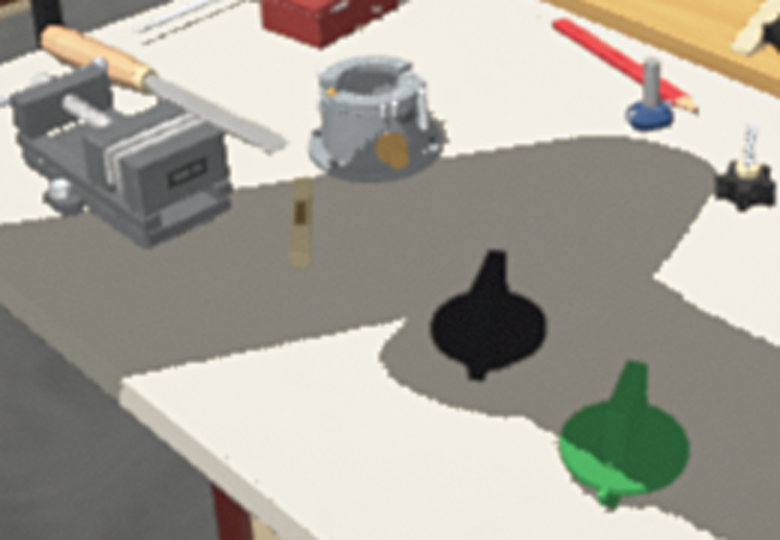

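```bash
python3 - <<'E'
from h import *
s,w=load('scene0'),load('side0')
np.set_printoptions(precision=1,suppress=True)
print(foc(s))
for z in(150,180,200,220,243):
  print(z,[atz(w,p,z)[:2] for p in((380,129),(403,98),(197,105),(238,65),(388,80))],[atz(s,p,z)[:2] for p in((430,205),(445,180),(520,262))])
a=np.zeros((400,640,3),np.uint8);x=cv2.resize(s['pixels'][120:290,400:560],(320,340));y=cv2.resize(w['pixels'][50:150,180:420],(480,200))
z=cv2.resize(load('wrist0')['pixels'],(480,300))
c=np.zeros((500,800,3),np.uint8);c[:340,:320]=x;c[:200,320:]=y;c[200:500,320:]=z
cv2.imwrite('pics/c3.png',c)
E
```

```text
495.0601208047347
150 [array([ 534.9, -417.8]), array([ 540.8, -744.2]), array([1157.6, -367.2]), array([1338.4, -902.5]), array([ 651.9, -955.7])] [array([ 560.3, -306.7]), array([ 644.5, -280. ]), array([ 523. , -467.8])]
180 [array([ 516.8, -342.9]), array([ 522.3, -647.5]), array([1097.8, -295.7]), array([1266.5, -795.2]), array([ 626. , -844.8])] [array([ 516.9, -331.7]), array([ 594.7, -307. ]), array([ 482.4, -480.6])]
200 [array([ 504.7, -293. ]), array([ 509.9, -583. ]), array([1057.9, -248. ]), array([1218.6, -723.6]), array([ 608.6, -770.8])] [array([ 487.9, -348.4]), array([ 561.5, -325. ]), array([ 455.3, -489.1])]
220 [array([ 492.6, -243. ]), array([ 497.5, -518.5]), array([1018. , -200.3]), array([1170.6, -652.1]), array([ 591.3, -696.9])] [array([ 459., -365.]), array([ 528.3, -343. ]), array([ 428.3, -497.7])]
243 [array([ 478.6, -185.6]), array([ 483.3, -444.3]), array([ 972.1, -145.5]), array([1115.4, -569.8]), array([ 571.4, -611.9])] [array([ 425.7, -384.2]), array([ 490.1, -363.8]), array([ 397.1, -507.5])]
```

View pics/c3.png

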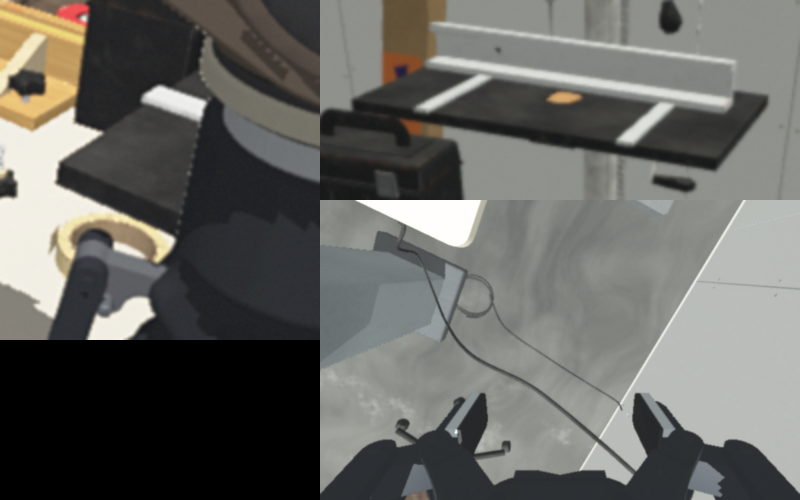

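The table corner stands near (517,-337), about 180 mm high. A straight path at radius ≥465 clears it.

Emit:
step_arm --targets '[{"translation":[30,-27,-3],"angular":[0,0,0],"grip":1},{"translation":[60,-53,-6],"angular":[0,0,0],"grip":1},{"translation":[90,-80,-9],"angular":[0,0,0],"grip":1},{"translation":[120,-106,-12],"angular":[0,0,0],"grip":1},{"translation":[150,-133,-15],"angular":[0,0,0],"grip":1},{"translation":[180,-159,-18],"angular":[0,0,0],"grip":1},{"translation":[210,-186,-21],"angular":[0,0,0],"grip":1},{"translation":[240,-212,-24],"angular":[0,0,0],"grip":1},{"translation":[270,-239,-27],"angular":[0,0,0],"grip":1},{"translation":[300,-265,-30],"angular":[0,0,0],"grip":1},{"translation":[330,-292,-30],"angular":[0,0,0],"grip":1},{"translation":[330,-292,-30],"angular":[0,0,0],"grip":1}]'

```text
time: 1.35
position: [441.1, -157.9, 261.4]
ee_rot: [0.976, 0.22, 0.0, -0.0]
force: [-0.3, -0.1, -0.6]
grip_width: 1.001
gripper_force: 0.0
```

```bash
python3 - <<'E'
from h import *
np.set_printoptions(precision=3,suppress=True)
d=snap('wrist','w1');st=read_state();print(st['time'],st['position'],st['ee_rot'],st['joint_pos'])
print(proj(d,(462,-148,59)),proj(d,(566,66,56)))
E
```

```text
1.4 [ 440.688 -159.539  261.305] [ 0.976  0.219 -0.     0.   ] [-0.488  0.234  1.886 -0.     1.022  0.64 ]
[319.905 146.466] [150.282 -66.083]
```

View pics/w1.png

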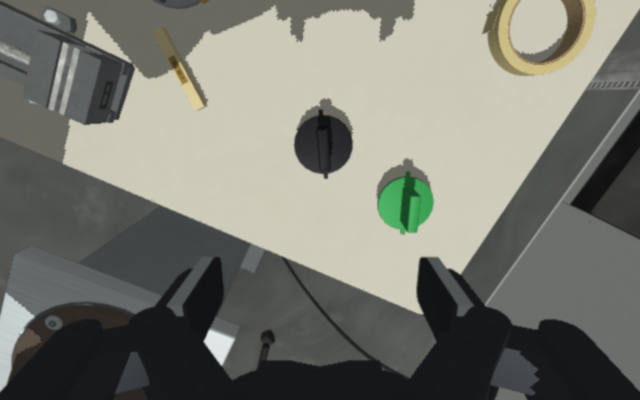

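The wrist view shows the black cap at (323,144), noses at (321,112) and (326,176), with its bar nearly along the tool's x. The green one is at (405,202) and the housing is off the top at left.

```bash
cat >> h.py <<'E'
from scipy.spatial.transform import Rotation as Ro
def totool(dw):
    st=read_state(); return Ro.from_quat(st['ee_rot']).inv().apply(dw)
def ang(v): return np.degrees(np.arctan2(v[1],v[0]))
E
python3 - <<'E'
from h import *
np.set_printoptions(precision=1,suppress=True)
d=load('w1');s=load('scene0')
a,b=atz(d,(321,112),19),atz(d,(326,176),19);print(a,b,(a+b)/2,np.linalg.norm(a-b),ang(a-b))
n=atz(s,(308.7,276),19);c=atz(s,(313,260),22);print(n,c,ang(c-n))
st=read_state();x=Ro.from_quat(st['ee_rot']).apply([1,0,0]);print('tool x',ang(x))
print(totool((a+b)/2-st['position']))
g=d['pixels'][80:200,280:370];g=cv2.resize(g,None,fx=5,fy=5,interpolation=cv2.INTER_CUBIC);cv2.convertScaleAbs(g,g,2.5,0);cv2.imwrite('pics/c4.png',g)
E
```

```text
[ 491.9 -135.1   19. ] [ 428.2 -172.    19. ] [ 460.1 -153.6   19. ] 73.66267945388189 30.064854138458788
[ 423.3 -179.8   19. ] [ 455.4 -157.6   22. ] 34.70028294299561
tool x 25.348222064502842
[ 20.1   2.9 242.3]
```

View pics/c4.png

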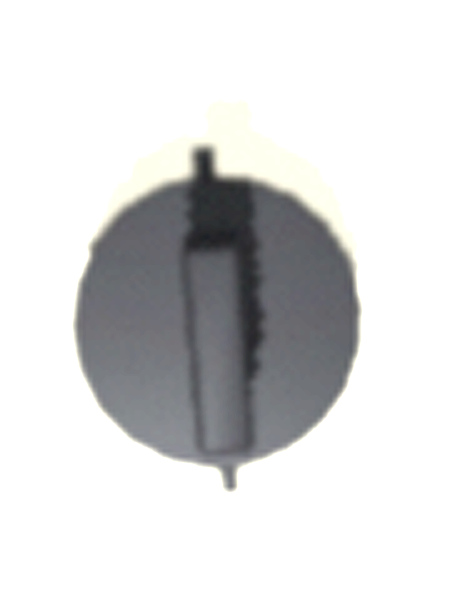

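```bash
python3 - <<'E'
from h import *
np.set_printoptions(precision=1,suppress=True)
d=load('w1');s=load('scene0')
a,b=atz(d,(320.6,109.6),19),atz(d,(326.2,178),19);print((a+b)/2,np.linalg.norm(a-b),ang(a-b))
a,b=atz(d,(322.2,129.6),59),atz(d,(325.6,170.4),59);print((a+b)/2,np.linalg.norm(a-b),ang(a-b))
c=atz(d,(323.6,150),22);
e=atz(d,(220/5+280,322/5+80),22);print('disc',e)
t=tri([(d,(322.2,129.6)),(s,(316,233.5))]);print('tri far top end',t)
st=read_state();print(totool(np.array([460,-153.5,46-19*0])-st['position']))
E
```

```text
[ 460.1 -153.5   19. ] 78.732152557748 30.274426000988942
[ 460.1 -153.5   59. ] 42.51877008560418 30.356994343277112
disc [ 461.2 -153.6   22. ]
tri far top end [ 478.3 -142.7   58.3]
[ 20.    2.8 215.3]
```

Emit:
step_arm --targets '[{"translation":[10,2,20],"angular":[0,0,-0.087],"grip":1},{"translation":[20,3,60],"angular":[0,0,-0.087],"grip":1},{"translation":[20,3,105],"angular":[0,0,-0.087],"grip":1},{"translation":[20,3,150],"angular":[0,0,-0.087],"grip":1},{"translation":[20,3,150],"angular":[0,0,-0.087],"grip":1},{"translation":[20,3,150],"angular":[0,0,-0.087],"grip":1}]'

```text
time: 2.0
position: [459.5, -156.3, 111.7]
ee_rot: [0.966, 0.259, -0.001, -0.0]
force: [-0.1, 0.4, 0.9]
grip_width: 0.997
gripper_force: 0.0
```

```bash
python3 - <<'E'
from h import *
np.set_printoptions(precision=2,suppress=True)
d=snap('wrist','w2');st=read_state();print(st['time'],st['position'])
x=Ro.from_quat(st['ee_rot']).apply([1,0,0]);print('tool x',ang(x))
print(totool(np.array([460.1,-153.5,28])-st['position']))
print([proj(d,p) for p in((460.1,-153.5,59),(478.7,-142.6,59),(441.3,-164.5,59),(494,-133.7,19))])
g=d['pixels'][60:360,170:470];g=cv2.resize(g,None,fx=2,fy=2);g=cv2.convertScaleAbs(g,None,2.5,0);cv2.imwrite('pics/c5.png',g)
E
```

```text
2.05 [ 460.13 -156.39  112.77]
tool x 30.085900878806566
[ 1.36 -2.62 84.77]
[array([316.6 , 216.28]), array([316.33, 182.71]), array([316.83, 248.16]), array([316.86, 143.82])]
```

View pics/c5.png

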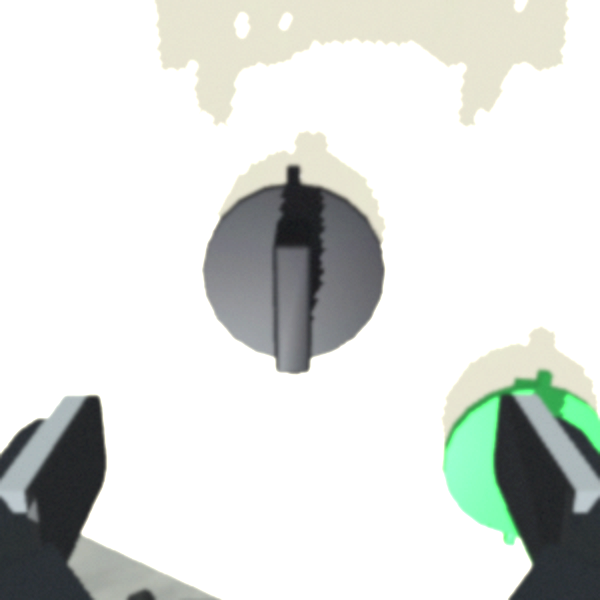

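The cap lies where predicted (bar far end at about (316,183), nose at (316,145)). The tool is 2.6 mm off sideways, so I correct that on the way down.

Emit:
step_arm --targets '[{"translation":[1.4,-2.6,25],"angular":[0,0,0],"grip":1},{"translation":[1.4,-2.6,55],"angular":[0,0,0],"grip":1},{"translation":[1.4,-2.6,78],"angular":[0,0,0],"grip":1},{"translation":[1.4,-2.6,84],"angular":[0,0,0],"grip":1},{"translation":[1.4,-2.6,84],"angular":[0,0,0],"grip":0},{"translation":[1.4,-2.6,84],"angular":[0,0,0],"grip":0},{"translation":[1.4,-2.6,84],"angular":[0,0,0],"grip":0},{"translation":[1.4,-2.6,84],"angular":[0,0,0],"grip":0},{"translation":[1.4,-2.6,84],"angular":[0,0,0],"grip":0},{"translation":[1.4,-2.6,84],"angular":[0,0,0],"grip":0},{"translation":[1.4,-2.6,84],"angular":[0,0,0],"grip":0},{"translation":[1.4,-2.6,84],"angular":[0,0,0],"grip":0}]' --squeeze 50

```text
time: 3.25
position: [459.8, -152.7, 27.8]
ee_rot: [0.966, 0.26, 0.0, 0.0]
force: [-0.7, -0.6, 7.6]
grip_width: 0.132
gripper_force: 50.8
```

Emit:
step_arm --targets '[{"translation":[0,0,-20],"angular":[0,0,0],"grip":0},{"translation":[0,0,-60],"angular":[0,0,0],"grip":0},{"translation":[10,-12,-95],"angular":[0,0,0],"grip":0},{"translation":[40,-45,-120],"angular":[0,0,0],"grip":0},{"translation":[70,-79,-132],"angular":[0,0,0],"grip":0},{"translation":[95,-107,-132],"angular":[0,0,0],"grip":0},{"translation":[120,-136,-132],"angular":[0,0,0],"grip":0},{"translation":[120,-136,-132],"angular":[0,0,0],"grip":0},{"translation":[120,-136,-132],"angular":[0,0,0],"grip":0}]'

```text
time: 4.15
position: [494.8, 25.9, 159.2]
ee_rot: [0.965, 0.261, -0.0, 0.0]
force: [0.0, -0.5, -1.4]
grip_width: 0.133
gripper_force: 49.6
```

```bash
python3 - <<'E'
from h import *
np.set_printoptions(precision=2,suppress=True)
d=snap('wrist','w3');st=read_state();print(st['time'],st['position'],st['grip_width'],st['gripper_force'],st['force'],st['wrist_torque'],st['joint_pos'])
print([proj(d,p) for p in((566,66,56),(566,66,0))])
g=cv2.resize(d['pixels'],(800,500));cv2.imwrite('pics/c6.png',g)
E
```

```text
4.2 [494.83  25.17 159.18] 0.1333309884284569 49.55981969833374 [-0.4   0.19 -0.89] [ 0.02 -0.01  0.01] [-0.08  0.41  1.95 -0.    0.78  0.96]
[array([321.81,  83.3 ]), array([321.46,  85.37])]
```

View pics/c6.png

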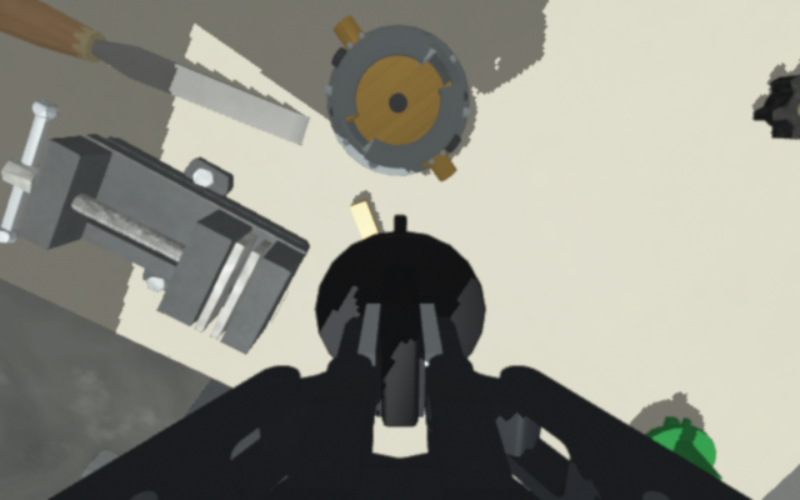

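The cap is held: its disc is at (320,245) in the original picture's pixels and its nose at (320,178). The housing mouth is around (319,82), with ports upper-left and lower-right. I zoom in for the notches.

```bash
python3 - <<'E'
from h import *
d=load('w3')
g=cv2.resize(d['pixels'][5:150,250:395],(600,600),interpolation=cv2.INTER_CUBIC);g=cv2.convertScaleAbs(g,None,1.8,0);cv2.imwrite('pics/c7.png',g)
E
```

```text
(no output)
```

View pics/c7.png

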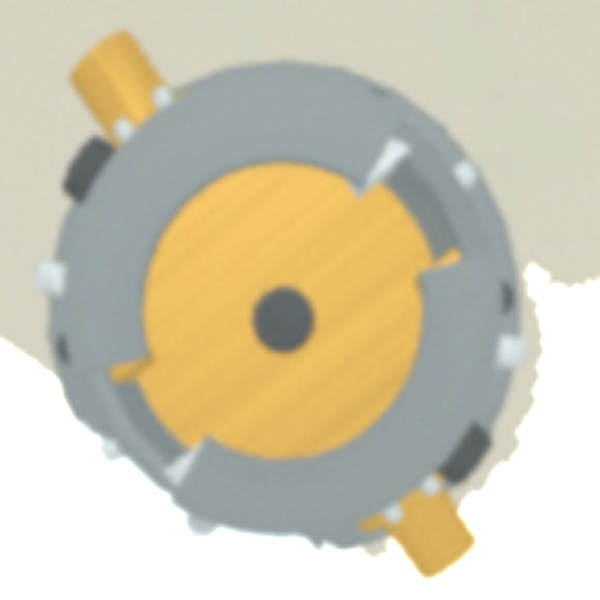

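```bash
python3 - <<'E'
from h import *
np.set_printoptions(precision=2,suppress=True)
d=load('w3')
P=lambda p,z=56: atz(d,(250+p[0]/4.138-.4,5+p[1]/4.138-.4),z)
a,b=P((392,232)),P((177,401));print('notch',(a+b)/2,np.linalg.norm(a-b),ang(a-b))
a,b=P((510,350)),P((50,277));print('rib',(a+b)/2,np.linalg.norm(a-b),ang(a-b))
# hole fit: mask of yellow
pts=np.array([P(p)[:2] for p in((284,162),(144,310),(284,460),(422,310),(180,215),(386,215-2)) ],np.float32)
print(cv2.minEnclosingCircle(pts[:4]))
o=np.array([P(p)[:2] for p in((285,62),(520,310),(55,330),(400,90),(150,110))],np.float32);print(cv2.minEnclosingCircle(o))
st=read_state();print(ang(Ro.from_quat(st['ee_rot']).apply([1,0,0])))
# held cap: far nose
n=atz(d,(400/1.25,216/1.25),159.2-27.8+19);print('nose tip rel tool',totool(n-st['position']))
s=load('scene0')
h=tri([(s,(275,177)),(load('side0'),(302,243))]);print(h)
E
```

```text
notch [565.69  68.96  56.  ] 44.96735086075187 -23.161866412420572
rib [566.18  69.44  56.  ] 77.97624327907421 -68.25289890453168
((566.1410522460938, 68.9622573852539), 23.58243751525879)
((566.01025390625, 68.31668090820312), 39.0723762512207)
30.16418575808657
nose tip rel tool [40.07 -0.73  8.76]
[566.21  65.66  55.36]
```

The housing is at (566,69) with the notch line at -23.2°. Because of the last joint's range I take the other half-turn, turning the tool +126.6° in the world so that joint 6 goes to about -1.05 and has room for the twist.

Emit:
step_arm --targets '[{"translation":[10,5,0],"angular":[0,0,-0.145],"grip":0},{"translation":[20,9,0],"angular":[0,0,-0.29],"grip":0},{"translation":[30,14,0],"angular":[0,0,-0.435],"grip":0},{"translation":[40,18,0],"angular":[0,0,-0.58],"grip":0},{"translation":[50,23,0],"angular":[0,0,-0.725],"grip":0},{"translation":[60,28,0],"angular":[0,0,-0.87],"grip":0},{"translation":[72,33,0],"angular":[0,0,-1.015],"grip":0},{"translation":[84,38,0],"angular":[0,0,-1.16],"grip":0},{"translation":[95,43,0],"angular":[0,0,-1.305],"grip":0},{"translation":[106,48,0],"angular":[0,0,-1.45],"grip":0},{"translation":[117,53,0],"angular":[0,0,-1.595],"grip":0},{"translation":[128,58,0],"angular":[0,0,-1.74],"grip":0}]'

```text
time: 5.4
position: [635.2, 37.6, 159.0]
ee_rot: [0.422, 0.906, -0.0, -0.0]
force: [0.1, -0.3, -0.9]
grip_width: 0.132
gripper_force: 49.5
```

Emit:
step_arm --targets '[{"translation":[0,0,5],"angular":[0,0,-0.145],"grip":0},{"translation":[0,0,10],"angular":[0,0,-0.29],"grip":0},{"translation":[0,0,20],"angular":[0,0,-0.435],"grip":0},{"translation":[0,0,29],"angular":[0,0,-0.47],"grip":0},{"translation":[0,0,29],"angular":[0,0,-0.47],"grip":0},{"translation":[0,0,29],"angular":[0,0,-0.47],"grip":0}]'

```text
time: 6.0
position: [634.9, 38.3, 130.3]
ee_rot: [0.203, 0.979, -0.0, -0.0]
force: [0.2, 1.2, -1.9]
grip_width: 0.133
gripper_force: 49.5
```

```bash
python3 - <<'E'
from h import *
np.set_printoptions(precision=2,suppress=True)
d=snap('wrist','w4');st=read_state();print(st['time'],st['position'],st['gripper_force'],ang(Ro.from_quat(st['ee_rot']).apply([1,0,0])),st['joint_pos'])
c=proj(d,(566,69,56));print(c)
u=int(c[0])-80;v=max(0,int(c[1])-80);print(u,v)
p=d['pixels']
g=cv2.resize(p[v:v+150,u:u+160],None,fx=5,fy=5,interpolation=cv2.INTER_CUBIC)[:600];g=cv2.convertScaleAbs(g,None,1.8,0);cv2.imwrite('pics/c8.png',g)
E
```

```text
6.05 [635.01  38.49 130.59] 49.52910304069519 156.61069425117793 [-0.04  0.61  1.63 -0.    0.9  -1.21]
[322.48  96.29]
242 16
```

View pics/c8.png

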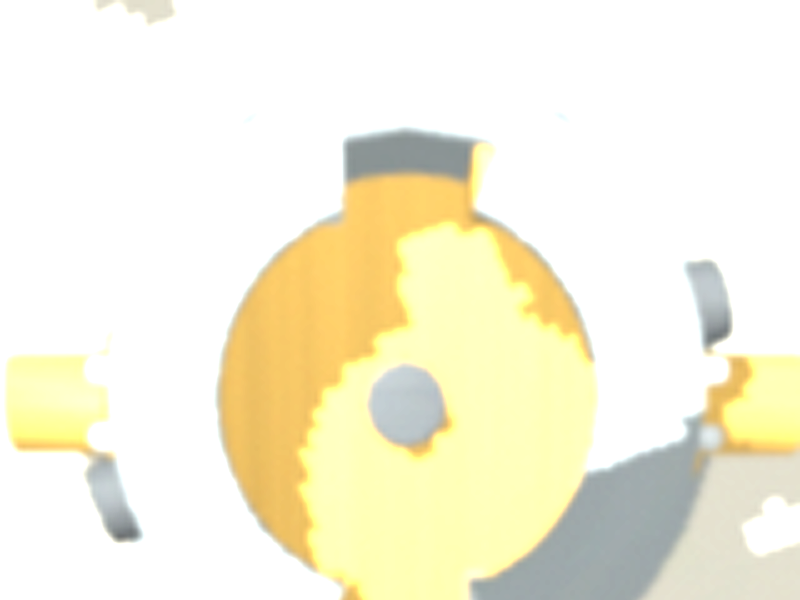

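```bash
python3 - <<'E'
from h import *
np.set_printoptions(precision=2,suppress=True)
d=load('w4')
P=lambda p,z=56: atz(d,(242+p[0]/5-.4,16+p[1]/5-.4),z)
a,b=P((407.5,213.5)),P((407.5,581.5));c=(a+b)/2;print('notch',c,np.linalg.norm(a-b),ang(a-b))
l,r=P((220,398)),P((597,398));print((l+r)/2,np.linalg.norm(l-r))
st=read_state();print(totool(c-st['position']))
# held cap far nose tip pixel: darkest columns
p=d['pixels'].astype(int).sum(2);
for v in range(168,186,2):
    i=np.where(p[v,300:345]<150)[0];print(v,(i.min()+300,i.max()+300) if len(i) else None)
n=atz(d,(320,173),130.6-27.8+19);print(totool(n-st['position']))
E
```

```text
notch [566.13  69.37  56.  ] 43.64239931189165 156.7869556791638
[565.61  69.72  56.  ] 46.73724795438589
[75.5   1.   74.57]
168 None
170 None
172 None
174 (np.int64(316), np.int64(323))
176 (np.int64(316), np.int64(323))
178 (np.int64(316), np.int64(323))
180 (np.int64(316), np.int64(323))
182 (np.int64(316), np.int64(323))
184 (np.int64(316), np.int64(324))
[41.87 -1.    8.78]
```

Emit:
step_arm --targets '[{"translation":[25,0.5,0],"angular":[0,0,0],"grip":0},{"translation":[50,1,10],"angular":[0,0,0],"grip":0},{"translation":[70,1.5,25],"angular":[0,0,0],"grip":0},{"translation":[75.5,1.5,38],"angular":[0,0,0],"grip":0},{"translation":[75.5,1.5,40],"angular":[0,0,0],"grip":0},{"translation":[75.5,1.5,43],"angular":[0,0,0],"grip":0},{"translation":[75.5,1.5,45],"angular":[0,0,0],"grip":0},{"translation":[75.5,1.5,47],"angular":[0,0,0],"grip":0},{"translation":[75.5,1.5,49],"angular":[0,0,0],"grip":0},{"translation":[75.5,1.5,50],"angular":[0,0,0],"grip":0}]'

```text
time: 7.05
position: [566.2, 70.5, 80.2]
ee_rot: [0.202, 0.979, -0.0, 0.0]
force: [-0.5, 0.3, -0.6]
grip_width: 0.128
gripper_force: 49.5
```

```bash
python3 - <<'E'
from h import *
np.set_printoptions(precision=2,suppress=True)
st=read_state();print(st['time'],st['position'],st['force'],st['wrist_torque'],totool(np.array([566.1,69.4,68])-st['position']))
E
```

```text
7.05 [566.24  70.45  80.22] [-0.53  0.28 -0.61] [0.03 0.04 0.04] [-0.28 -1.02 12.22]
```

The cap's bottom is inside the mouth with no contact force, so I continue down.

Emit:
step_arm --targets '[{"translation":[0,-0.4,1.5],"angular":[0,0,0],"grip":0},{"translation":[0,-0.4,3],"angular":[0,0,0],"grip":0},{"translation":[0,-0.4,4.5],"angular":[0,0,0],"grip":0},{"translation":[0,-0.4,6],"angular":[0,0,0],"grip":0},{"translation":[0,-0.4,7.5],"angular":[0,0,0],"grip":0},{"translation":[0,-0.4,9],"angular":[0,0,0],"grip":0}]'

```text
time: 7.65
position: [566.3, 70.2, 71.3]
ee_rot: [0.201, 0.979, 0.0, 0.0]
force: [2.0, -1.1, 0.1]
grip_width: 0.132
gripper_force: 49.6
```

Emit:
step_arm --targets '[{"translation":[0,0,0.8],"angular":[0,0,0],"grip":0},{"translation":[0,0,1.6],"angular":[0,0,0],"grip":0},{"translation":[0,0,2.2],"angular":[0,0,0],"grip":0},{"translation":[0,0,2.6],"angular":[0,0,0],"grip":0},{"translation":[0,0,2.6],"angular":[0,0,0],"grip":0}]'

```text
time: 8.15
position: [566.2, 70.1, 68.8]
ee_rot: [0.202, 0.979, -0.0, 0.0]
force: [4.8, -1.1, -0.4]
grip_width: 0.134
gripper_force: 49.7
```

Emit:
step_arm --targets '[{"translation":[-0.7,0,0],"angular":[0,0,0],"grip":0},{"translation":[-0.7,0,0.5],"angular":[0,0,0],"grip":0},{"translation":[-0.7,0,1.0],"angular":[0,0,0],"grip":0},{"translation":[-0.7,0,1.3],"angular":[0,0,0],"grip":0},{"translation":[-0.7,0,1.3],"angular":[0,0,0],"grip":0}]'

```text
time: 8.65
position: [566.3, 70.1, 67.8]
ee_rot: [0.201, 0.98, -0.0, -0.0]
force: [-1.3, -0.3, 8.0]
grip_width: 0.128
gripper_force: 51.0
```

The cap sits at the expected height (67.8) with an 8 N reaction, so it is flush. Now I start the twist.

Emit:
step_arm --targets '[{"translation":[0,0,-0.2],"angular":[0,0,0],"grip":0},{"translation":[0,0,-0.2],"angular":[0,0,0.05],"grip":0},{"translation":[0,0,-0.2],"angular":[0,0,0.1],"grip":0},{"translation":[0,0,-0.2],"angular":[0,0,0.15],"grip":0},{"translation":[0,0,-0.2],"angular":[0,0,0.2],"grip":0},{"translation":[0,0,-0.2],"angular":[0,0,0.25],"grip":0},{"translation":[0,0,-0.2],"angular":[0,0,0.3],"grip":0},{"translation":[0,0,-0.2],"angular":[0,0,0.35],"grip":0},{"translation":[0,0,-0.2],"angular":[0,0,0.4],"grip":0},{"translation":[0,0,-0.2],"angular":[0,0,0.4],"grip":0}]'

```text
time: 9.65
position: [566.6, 70.0, 67.9]
ee_rot: [0.392, 0.92, 0.0, 0.0]
force: [0.4, -0.0, 5.3]
grip_width: 0.133
gripper_force: 50.6
```

```bash
python3 - <<'E'
from h import *
np.set_printoptions(precision=2,suppress=True)
st=read_state();print(st['position'],st['force'],st['wrist_torque'],ang(Ro.from_quat(st['ee_rot']).apply([1,0,0])))
E
```

```text
[566.64  70.    67.9 ] [ 0.41 -0.01  5.34] [-0.1  -0.05  0.03] 133.79300285686566
```

Emit:
step_arm --targets '[{"translation":[0,0,0],"angular":[0,0,0.05],"grip":0},{"translation":[0,0,0],"angular":[0,0,0.1],"grip":0},{"translation":[0,0,0],"angular":[0,0,0.15],"grip":0},{"translation":[0,0,0],"angular":[0,0,0.2],"grip":0},{"translation":[0,0,0],"angular":[0,0,0.25],"grip":0},{"translation":[0,0,0],"angular":[0,0,0.3],"grip":0},{"translation":[0,0,0],"angular":[0,0,0.35],"grip":0},{"translation":[0,0,0],"angular":[0,0,0.385],"grip":0},{"translation":[0,0,0],"angular":[0,0,0.385],"grip":0},{"translation":[0,0,0],"angular":[0,0,0.385],"grip":0}]'

```text
time: 10.65
position: [566.8, 70.1, 67.9]
ee_rot: [0.56, 0.828, 0.0, 0.0]
force: [1.1, 0.9, 5.0]
grip_width: 0.131
gripper_force: 50.5
```

```bash
python3 - <<'E'
from h import *
np.set_printoptions(precision=2,suppress=True)
st=read_state();print(st['time'],st['position'],st['force'],st['wrist_torque'],ang(Ro.from_quat(st['ee_rot']).apply([1,0,0])),st['gripper_force'])
d=snap('wrist','w5');s=snap('side','s5')
a=cv2.resize(d['pixels'],(480,300));
c=proj(s,(566,69,56)).astype(int);print(c)
b=cv2.resize(s['pixels'][c[1]-60:c[1]+40,c[0]-50:c[0]+50],(300,300),interpolation=cv2.INTER_CUBIC)
cv2.imwrite('pics/c9.png',np.hstack([a,b]))
E
```

```text
10.65 [566.76  70.13  67.88] [1.07 0.93 4.99] [ 0.12 -0.14 -0.01] 111.8476076262215 50.48955738544464
[301 243]
```

View pics/c9.png

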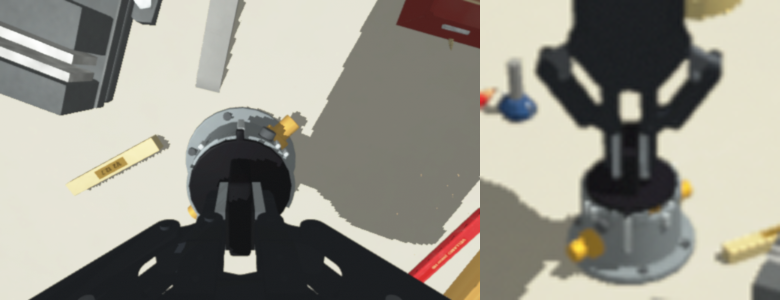

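The cap sits flush in the housing, with its nose at the wrist crop's (240,128) in line with the gripper, which is 45° from the notches. The force is 5 N and steady, so I hand the job in.

```bash
python3 -c "
from rig import job_done; print(job_done())"
```

```text
the job is handed in; nothing more can be done
None
```

I handed the job in with the cap gripped, seated at the expected flush height and twisted 45° clockwise from the notches, but no verdict came back and I had no valve reading; I also viewed 11 pictures, one over the limit of 10.

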